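# Make up a valve kit in the fitted tray

## Task

Make up one valve kit in the blue tray: lay the long plain sleeve across the V cradle whose two saddles stand far apart and the short plain sleeve across the V cradle whose saddles stand close together, each centred and resting in both its V grooves; set the flanged bush, flange down, over the upright peg and the end cap, knob up, flat in the round well. Leave the stepped shaft and the plain collar without a flange where they are on the bench.

Things in the scene. Friction and masses are not known exactly. Their poses are not given: they have to be found in the camera images.
- long_sleeve: Long plain sleeve: smooth bare steel cylinder, 26 mm diameter, 120 mm long, lying on the bench and free to roll; a dark bore shows on its ends, but it is solid to the touch. About 0.2 kg. Origin at the middle of its axis (13 mm above the bench at the start); x runs along the axis.
- short_sleeve: Short plain sleeve: like the long one, 26 mm diameter, but 80 mm long. About 0.15 kg. Origin at the middle of its axis; x runs along the axis. Lies on the bench at the start.
- stepped_shaft: Look-alike, not part of the kit: bare steel shaft 120 mm long whose middle 60 mm is 26 mm in diameter and whose two ends (30 mm each) are turned down to 14 mm. Lies on the bench, free to roll. Origin at the middle of its axis; x along the axis. To be left in place.
- flanged_bush: Flanged bush: bare steel tube standing upright, 40 mm outside diameter, 28 mm bore right through, 36 mm tall, with a flange 54 mm in diameter and 6 mm thick round its foot. About 0.15 kg. Origin at the centre of its underside; z points up along its axis.
- plain_collar: Look-alike, not part of the kit: bare steel tube standing upright, 40 mm outside diameter, 28 mm bore, 36 mm tall, without any flange. Origin at the centre of its underside, z up. To be left in place.
- end_cap: End cap: solid bare steel disc 44 mm in diameter and 14 mm thick with a round knob 24 mm in diameter and 24 mm tall on top (38 mm in all). About 0.15 kg. Origin at the centre of its underside; z points up along its axis.
- wide_cradle: V cradle for the long sleeve: white insert fixed in the blue tray. Two V saddles 46 mm either side of the middle along x, 10 mm thick, 44 mm wide (82 mm clear between) on a base 106 x 44 x 6 mm. 90 degree grooves, 32 mm wide, bottoms 10 mm, tops 26 mm up. The sleeve lies along x, its axis 28.4 mm above the origin: centre of the insert's underside, 4 mm above the bench; z up.
- narrow_cradle: V cradle for the short sleeve: white insert fixed in the blue tray, same grooves and heights as the wide cradle, but saddles 31 mm either side of the middle along x, 8 mm thick (54 mm clear between) on a base 74 x 44 x 6 mm. The sleeve lies along x, its axis 28.4 mm above the origin: centre of the insert's underside, 4 mm above the bench; z up.
- peg_stand: Stand for the bush: white insert fixed in the blue tray, base 60 x 60 x 6 mm with an upright steel peg, 10 mm diameter, top 32 mm above the underside. The bush goes loosely over it and stands on the base. Origin: centre of the underside, 4 mm above the bench; z up. The tray (170 x 350 mm, rim 14 mm high) holds the four inserts in a row along y, 84 mm apart, in any order.
- round_well: Well for the end cap: white insert fixed in the blue tray, base 74 x 74 x 6 mm with a round rim, 64 mm inside and 72 mm outside diameter, rim top 14 mm above the underside. The cap stands on the base inside the rim, 6 mm above the origin: centre of the underside, 4 mm above the bench; z up. All inserts have x across the row of inserts, y along it.

How it is judged:
By the outcome, as a careful person would: the job done as asked, in the order asked, and still so for the second after the job is handed in, with the robot touching nothing.
It also fails if it takes over 106 s, if anything falls off the work surface, if the arm or the gripper's body presses on something with over 40 N, if the wrist force passes 120 N, or if a joint passes its speed limit or range.

## Robot

A 6-joint arm with a two-finger parallel gripper is mounted at the origin on the work surface. World frame = base frame: x ahead of the robot, y to its left, z up, the work surface at z = 0. Lengths are in m, angles in rad, forces in N, time in s.
With the tool pointing down it reaches from about 0.325 to 0.925 m from the base axis. Payload 3.1 kg.
Tool frame: the origin (TCP) lies on the front face of the gripper's body, between the roots of the fingers; the fingertips stand 73 mm ahead of it and the grasp point (between the pads) lies 54 mm ahead of it; y points along the fingers, x is the direction in which the jaws open and shut, and the axes are right-handed (so a half turn about y gives the same grasp; the last joint's range is limited). The gripper opens to 85 mm and grips with 20 to 120 N. Pads are 22 mm wide; open, the fingers measure 114 mm over their backs; the gripper's body (76 mm by 85 mm) begins 54 mm behind the grasp point. The pads swing forward as they close: fully open they stand 13 mm farther back than shut.
Start: joints at [1.105, 0.217, 1.613, -0, 1.311, -0.112], TCP at [0.217, 0.586, 0.304] pointing down, gripper open.
Joint ranges: [-2.75, 2.75], [-0.78, 2.1], [0.31, 2.55], [-1.13, 4.27], [0.13, 2.63], [-2.58, 2.58]. Speed limits (rad/s): [2.79, 2.79, 3.14, 3.14, 3.14, 3.14].

## Interface

Orientations are given as a unit quaternion [w, x, y, z].
In Python, from rig import arm, jaws, solver, optics, hand_in, telemetry gives the robot as it stands. Calls block until the motion is done:
- arm.move_ptp(position, orientation): joint-space move of the TCP to a pose.
- arm.move_straight(position, rotation=None, speed=0.15, max_force=None): straight line of the TCP; rotation=None keeps the orientation; speed is the mean speed in m/s. With max_force (N) it stops when the force on the tool has changed by that much, and returns True; else False.
- arm.movej(angles): joint-space move.
- jaws.command_gripper(opening, strength=None): finger opening in m; strength is the grip in N (None keeps the last); returns when the fingers have stopped.
- arm.dwell(seconds).
- solver.inverse_kinematics(position, orientation): joint angles nearest the present ones, or None.
- optics.read_camera(name): name is "side" or "top" or "wrist"; returns (picture, depth): 400x640x3 uint8, red, green, blue; 400x640 float32, m along the optical axis (not along the pixel's ray), 0 where there is no reading.
- optics.get_calibration(name): a dict with "fov_y" (degrees; the focal length in pixels is half the picture's height over the tangent of half this angle, whatever the lens; pixels are square), "cx", "cy" (the principal point, pixels), "k1" (the pictures are not rectified: a ray, as slopes to the right and down, at radius r is drawn at 1 + k1 r^2 times it, then the intrinsics apply), "position" and "attitude" of the camera in the world; the wrist camera has in their place "hand_eye" (4x4, takes a point from camera to tool coordinates, whose origin is the TCP and whose axes are the tool frame's). Camera axes: x right, y down, z forward; pixel columns grow to the right and rows downward; lengths in m; the calibration is good to about 2 mm. A picture is of the moment at which its call begins: read the wrist's pose just before it. get_calibration takes no time and is no camera call.
A pose or a line that the arm cannot do raises arm.IKError and nothing moves.
- hand_in(): hands the job in, once; it reports no verdict.
Readings, each from a call of its own:
- telemetry.get_time_s(): time.
- telemetry.get_qpos(): joint angles.
- telemetry.get_dq(): joint speeds.
- telemetry.get_joint_efforts(): joint torques, N m.
- telemetry.get_position(): TCP position.
- telemetry.get_tcp_rot(): TCP orientation.
- telemetry.get_wrist_force(): force on the tool from outside, world axes, zero at the start.
- telemetry.get_wrist_torque(): the same for the moment, N m.
- telemetry.get_grip_width(): finger opening in m.
Only numpy, scipy, OpenCV 4.12 (cv2) and the standard library are available. Lean on these libraries where they do the work, as an engineer would, in place of code of your own. Each camera call takes 0.05 s, during which the arm holds its last target. There are 200 camera calls.

## Working session

There is one attempt and no reset: what is moved stays moved. The work goes in short steps, each a Python script; the robot and the scene stay as the last script left them, time stands still between calls to the robot, and variables do not carry over. Pictures are saved under pics/ and viewed, about 12 in all and at most 16, crops included, and the job is handed in when it is done.

```bash
ls; mkdir -p pics; cat > h.py <<'E'
import numpy as np, cv2
from rig import arm, jaws, solver, optics, hand_in, telemetry as T
from scipy.spatial.transform import Rotation as R
def q2R(q): return R.from_quat([q[1],q[2],q[3],q[0]]).as_matrix()
def R2q(M): x,y,z,w=R.from_matrix(M).as_quat(); return [w,x,y,z]
def campose(name,c):
    if name=='wrist':
        M=np.eye(4);M[:3,:3]=q2R(T.get_tcp_rot());M[:3,3]=T.get_position();return M@np.array(c['hand_eye'])
    M=np.eye(4);a=np.array(c['attitude'])
    M[:3,:3]=q2R(a) if a.size==4 else a
    M[:3,3]=c['position'];return M
def snap(name,tag):
    c=optics.get_calibration(name);M=campose(name,c);p,d=optics.read_camera(name)
    cv2.imwrite(f'pics/{tag}.png',p[:,:,::-1]);np.savez(f'pics/{tag}.npz',p=p,d=d,M=M,f=200/np.tan(np.radians(c['fov_y'])/2),cx=c['cx'],cy=c['cy'],k1=c['k1'])
def world(tag,uv,z=None):
    s=np.load(f'pics/{tag}.npz');f=float(s['f']);k=float(s['k1']);out=[]
    for u,v in uv:
        D=np.array([[f,0,float(s['cx'])],[0,f,float(s['cy'])],[0,0,1]])
        r=cv2.undistortPoints(np.array([[[u,v]]],float),D,np.array([k,0,0,0.]))[0,0]
        ray=np.array([r[0],r[1],1]);M=s['M']
        if z is None: t=float(s['d'][int(round(v)),int(round(u))])
        else: t=(z-M[2,3])/(M[:3,:3]@ray)[2]
        out.append(M[:3,:3]@(ray*t)+M[:3,3])
    return np.array(out)
def cloud(tag):
    s=np.load(f'pics/{tag}.npz');f=float(s['f']);h,w=s['d'].shape
    g=np.stack(np.meshgrid(np.arange(w),np.arange(h)),-1).reshape(-1,1,2).astype(float)
    r=cv2.undistortPoints(g,np.array([[f,0,float(s['cx'])],[0,f,float(s['cy'])],[0,0,1]]),np.array([float(s['k1']),0,0,0.]))[:,0]
    P=np.c_[r,np.ones(len(r))]*s['d'].reshape(-1,1)
    return (P@s['M'][:3,:3].T+s['M'][:3,3]).reshape(h,w,3)
E
python3 - <<'E'
from h import *
print(optics.get_calibration('top'));print(optics.get_calibration('wrist'))
for n in('top','side'): snap(n,n+'0')
print(q2R(T.get_tcp_rot()),T.get_time_s())
E
```

```text
pics
{'fov_y': 48.02187300920672, 'cx': 317.5692410276476, 'cy': 199.20545618134955, 'k1': -0.05919508077789121, 'position': array([0.30257628, 0.03308172, 1.13365146]), 'attitude': array([ 0.07141111, -0.65401896,  0.7486429 , -0.08181358])}
{'fov_y': 66.36992612844718, 'cx': 324.47338621161265, 'cy': 199.94100430798, 'k1': 0.003492920744942226, 'hand_eye': array([[ 9.99999523e-01, -8.76211435e-04,  4.30729836e-04,
        -4.14816923e-04],
       [-6.56994664e-04, -2.77543335e-01,  9.60712895e-01,
        -6.93435540e-02],
       [-7.22241429e-04, -9.60712720e-01, -2.77543778e-01,
         7.10786091e-02],
       [ 0.00000000e+00,  0.00000000e+00,  0.00000000e+00,
         1.00000000e+00]])}
[[ 3.46421187e-01 -1.00495302e-03 -9.38078542e-01]
 [ 9.38076444e-01 -1.99956208e-03  3.46422555e-01]
 [-2.22388467e-03 -9.99997496e-01  2.50032085e-04]] 0.1
```

View pics/top0.png

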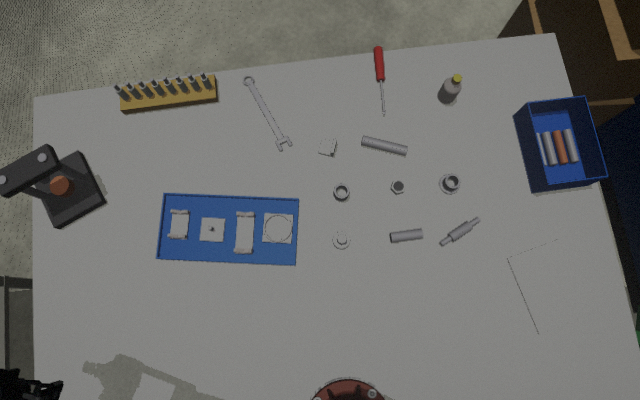

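View pics/side0.png

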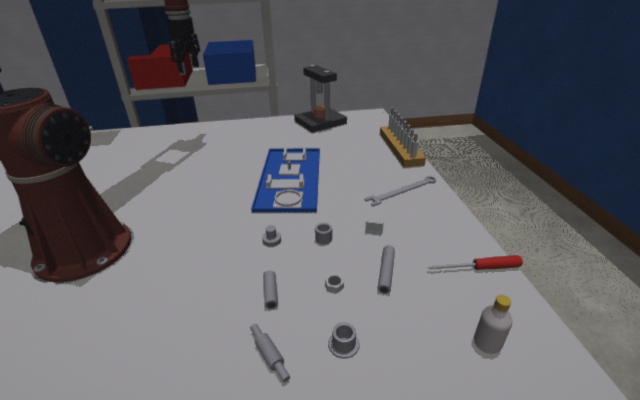

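```bash
python3 - <<'E'
from h import *
P=cloud('top0');print('bench z',[P[v,u].round(4) for u,v in((360,215),(420,160),(330,280))])
seeds=dict(long=(384,145),short=(406,236),shaft=(460,231),bush=(450,183),collar=(342,192),cap=(342,240),nut=(398,187))
for n,(u,v) in seeds.items():
    w=P[v-28:v+28,u-28:u+28].reshape(-1,3); w=w[w[:,2]>0.007]
    w=w[np.linalg.norm(w[:,:2]-P[v,u,:2],axis=1)<.075]
    (c,s,a)=cv2.minAreaRect((w[:,:2]*1000).astype(np.float32))
    d=np.linalg.svd(w[:,:2]-w[:,:2].mean(0))[2][0] if len(w) else 0
    print(n,len(w),w[:,2].max().round(3),'rect',np.round(c,1),np.round(s,1),round(a,1),'pca yaw',np.degrees(np.arctan2(d[1],d[0])).round(1))
for n,p in dict(narrow=(179,224),peg=(212,230),wide=(244,232),well=(278,228)).items():
    print(n,P[p[1],p[0]].round(4))
s=cv2.imread('pics/top0.png')
cv2.imwrite('pics/crop1.png',cv2.resize(s[185:275,150:310],None,fx=5,fy=5,interpolation=cv2.INTER_CUBIC))
E
```

```text
bench z [array([ 0.4955, -0.1033, -0.0017]), array([ 0.6191, -0.2828,  0.0028]), array([ 0.3424, -0.0036,  0.0036])]
long 465 0.032 rect [ 691.4 -205. ] [130.   81.2] 67.6 pca yaw 67.7
short 340 0.032 rect [ 416.1 -210. ] [100.   81.4] 17.3 pca yaw 89.7
shaft 364 0.031 rect [ 420.1 -337.5] [ 63.  140.3] 24.5 pca yaw 114.0
bush 247 0.041 rect [ 545.9 -340.2] [117.4  50. ] 63.4 pca yaw 90.8
collar 163 0.042 rect [544.1 -66.5] [61.9 85.1] 47.5 pca yaw 160.0
cap 243 0.044 rect [431.8 -47.3] [119.2  47.8] 1.6 pca yaw 167.6
nut 165 0.023 rect [ 555.3 -229.8] [64.3 68.9] 36.4 pca yaw 114.3
narrow [0.5322 0.3581 0.0096]
peg [0.5042 0.2738 0.0172]
wide [0.4894 0.1951 0.0112]
well [0.4883 0.1088 0.0104]
```

View pics/crop1.png

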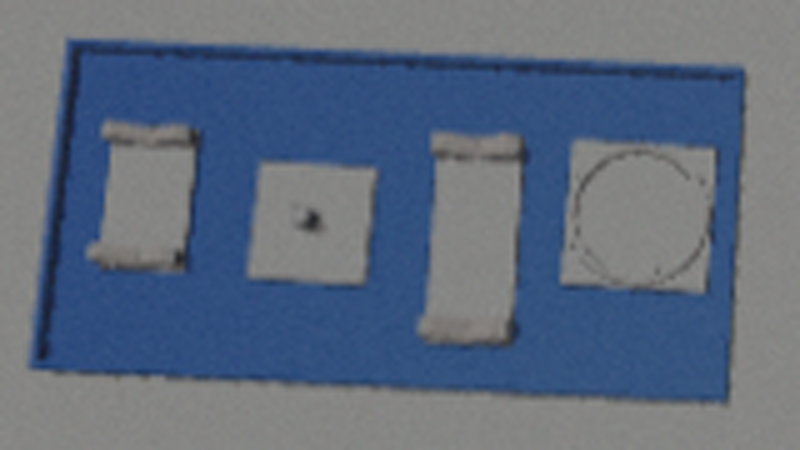

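```bash
cat >> h.py <<'E'
def rot(a): # jaw axis direction angle a (rad) in world xy, tool down
    x=np.array([np.cos(a),np.sin(a),0]);y=np.array([0,0,-1.]);return R2q(np.c_[x,y,np.cross(x,y)])
E
python3 - <<'E'
from h import *
arm.move_ptp([.5,.22,.33],rot(np.pi/2)); snap('wrist','w_tray'); print(T.get_time_s())
arm.move_ptp([.53,-.2,.36],rot(np.pi/2)); snap('wrist','w_obj'); print(T.get_time_s(),T.get_qpos())
E
```

```text
1.85
3.4583 [-4.82718850e-01  5.12055231e-02  1.69274835e+00  4.75211175e-04
  1.39801408e+00 -2.05537120e+00]
```

View pics/w_tray.png

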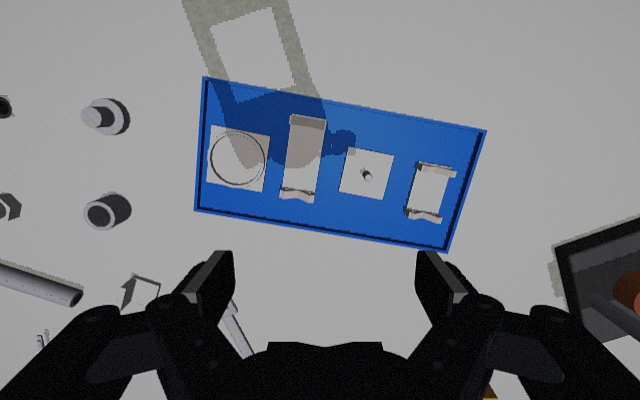

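View pics/w_obj.png

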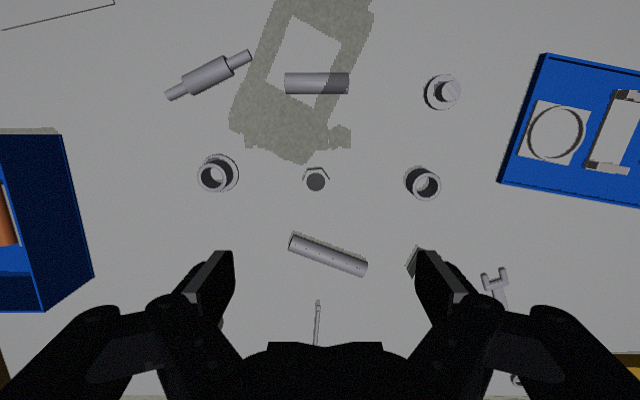

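```bash
python3 - <<'E'
import cv2
s=cv2.imread('pics/w_tray.png');cv2.imwrite('pics/c_tray.png',cv2.resize(cv2.convertScaleAbs(s[70:260,192:492],alpha=1.3),None,fx=2.6,fy=2.6,interpolation=cv2.INTER_CUBIC))
s=cv2.imread('pics/w_obj.png');cv2.imwrite('pics/c_obj.png',cv2.resize(s[40:285,160:470],None,fx=2.4,fy=2.4,interpolation=cv2.INTER_CUBIC))
E
```

```text
(no output)
```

View pics/c_tray.png

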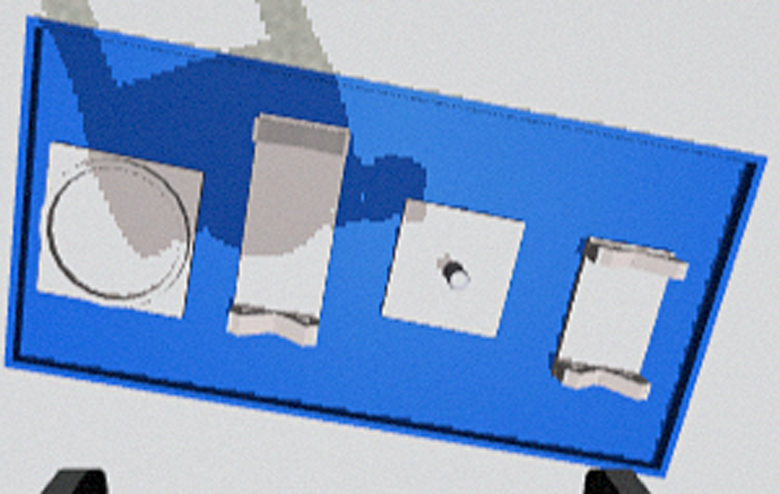

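View pics/c_obj.png

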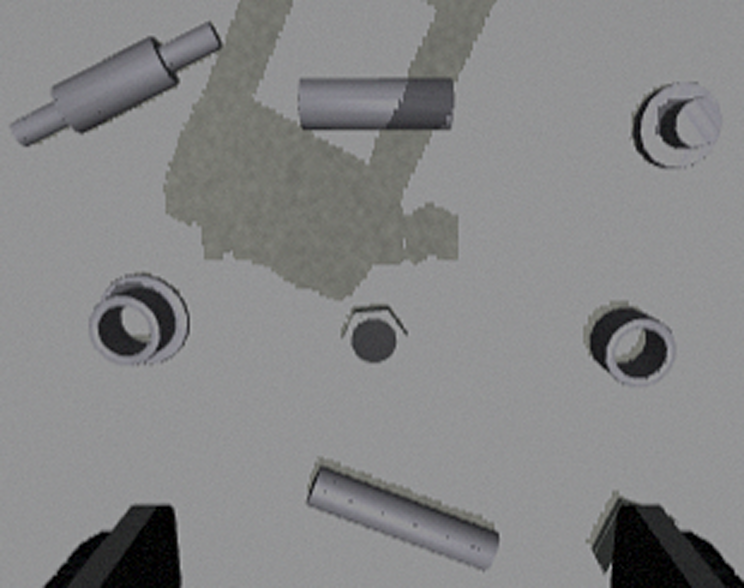

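```bash
python3 - <<'E'
from h import *
o=lambda L,z,tag='w_obj',s=2.4,off=(160,40): world(tag,[((x+.5)/s-.5+off[0],(y+.5)/s-.5+off[1]) for x,y in L],z)
t=lambda L,z:o(L,z,'w_tray',2.6,(192,70))
def show(n,p):print(n,(p*1000).round(1)[:,:2].tolist())
for n,a in dict(long=[(313,483),(493,551),(403,517)],short=[(300,104),(453,104),(376,104)]).items():
    p=o(a,.013);d=p[1]-p[0];show(n,p);print(np.linalg.norm(d[:2]),np.degrees(np.arctan2(d[1],d[0])))
show('bush top',o([(126,329)],.036));show('bush flange',o([(142,319)],.006))
show('cap',o([(699,122)],.038));show('capdisc',o([(678,125)],.014))
show('collar',o([(640,351)],.036))
for n,a in dict(well=[(50,142),(203,172),(183,319),(38,290)],peg=[(407,199),(525,221),(497,338),(383,315)]).items():
    p=t(a,.010);show(n,p);e=p[1]-p[0]+p[2]-p[3];print(p.mean(0),np.linalg.norm(e)/2,np.degrees(np.arctan2(e[1],e[0])))
show('pegtop',t([(458,281)],.036))
show('rim',t([(28,17),(767,158),(663,476),(7,365)],.014))
show('wide top outer corners',t([(258,114),(350,128),(316,346),(228,334)],.030))
show('wide base sides',t([(252,150),(345,152),(322,300),(238,300)],.010))
show('narrow tops',t([(590,238),(688,262),(648,398),(558,383)],.030))
P=cloud('w_obj');Q=cloud('w_tray')
for n,(u,v) in dict(long=(328,255),short=(317,83),bench=(380,140)).items():print(n,P[v,u].round(4))
print(Q[150,368].round(4),Q[160,237].round(4))
E
```

```text
long [[642.3, -249.2], [688.8, -136.9], [665.2, -193.9]]
0.1215237987336887 67.49005796522474
short [[424.2, -249.4], [424.2, -168.1], [424.2, -209.0]]
0.08128079738415415 90.04190701575574
bush top [[541.2, -345.5]]
bush flange [[541.5, -346.8]]
cap [[434.7, -46.1]]
capdisc [[434.8, -47.8]]
collar [[553.5, -64.0]]
well [[443.7, 80.5], [457.7, 152.5], [530.7, 138.8], [515.6, 67.1]]
[0.48692473 0.1097235  0.01      ] 0.07324817087767788 78.5953613513854
peg [[470.5, 250.8], [481.2, 308.7], [540.7, 298.2], [528.6, 239.9]]
[0.50525053 0.2743729  0.01      ] 0.059183836530676326 78.90633133214891
pegtop [[505.6, 273.3]]
rim [[388.8, 77.7], [451.0, 420.3], [615.8, 389.5], [553.8, 48.8]]
wide top outer corners [[430.8, 181.8], [436.8, 222.9], [538.9, 206.6], [532.9, 164.2]]
wide base sides [[447.4, 176.4], [448.3, 220.7], [520.8, 209.1], [520.8, 166.9]]
narrow tops [[486.4, 334.9], [497.8, 382.0], [565.8, 370.4], [558.0, 325.3]]
long [ 0.6598 -0.1934  0.0234]
short [ 0.4251 -0.208   0.0244]
bench [ 0.497  -0.1215 -0.0019]
[0.4754 0.2761 0.0087] [0.4881 0.1089 0.009 ]
```

```bash
cat >> h.py <<'E'
TY=np.radians(79.7)
def grab(xy,a,z,op,up=.1,N=60):
    jaws.command_gripper(op,N)
    arm.move_ptp([*xy,z+.09],rot(a))
    print('hit',arm.move_straight([*xy,z],speed=.15,max_force=10),T.get_position().round(4))
    jaws.command_gripper(0.0,N);print('width',T.get_grip_width())
    arm.move_straight([*xy,z+up],speed=.25);print('width up',T.get_grip_width(),T.get_wrist_force().round(2))
def put(xy,a,z,op,up=.1):
    arm.move_ptp([*xy,z+up],rot(a));print('width',T.get_grip_width())
    arm.move_straight([*xy,z+.012],speed=.2)
    print('hit',arm.move_straight([*xy,z-.002],speed=.04,max_force=5),T.get_position().round(4),T.get_wrist_force().round(2))
    jaws.command_gripper(op);arm.move_straight([*xy,z+up],speed=.25);print('t',T.get_time_s())
E
python3 - <<'E'
from h import *
grab((.6655,-.194),np.radians(-22.5),.078,.05)
put((.4852,.1932),TY,.0974,.046,up=.12)
snap('wrist','w_p1')
s=cv2.imread('pics/w_p1.png');cv2.imwrite('pics/w_p1.png',s)
E
```

```text
hit False [ 0.6662 -0.1943  0.0788]
width 0.02365814329763129
width up 0.023740046350305768 [ 0.09 -0.15 -2.95]
width 0.02374002886932749
hit True [0.487  0.1931 0.0999] [ 1.03 -1.25  1.42]
t 10.9083
```

View pics/w_p1.png

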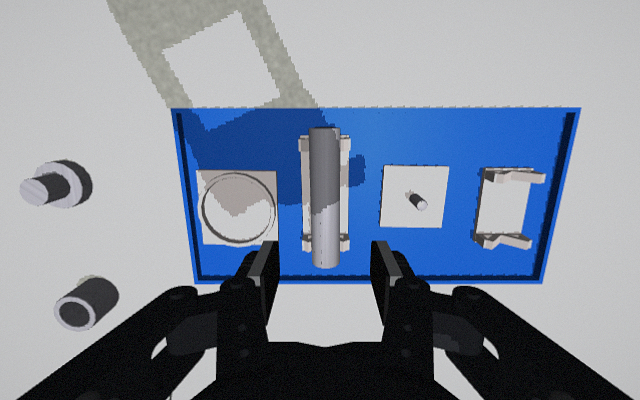

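```bash
python3 - <<'E'
import cv2
s=cv2.imread('pics/w_p1.png');cv2.imwrite('pics/c_p1.png',cv2.resize(cv2.convertScaleAbs(s[115:285,290:560],alpha=1.3),None,fx=2.9,fy=2.9,interpolation=cv2.INTER_CUBIC))
E
```

```text
(no output)
```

View pics/c_p1.png

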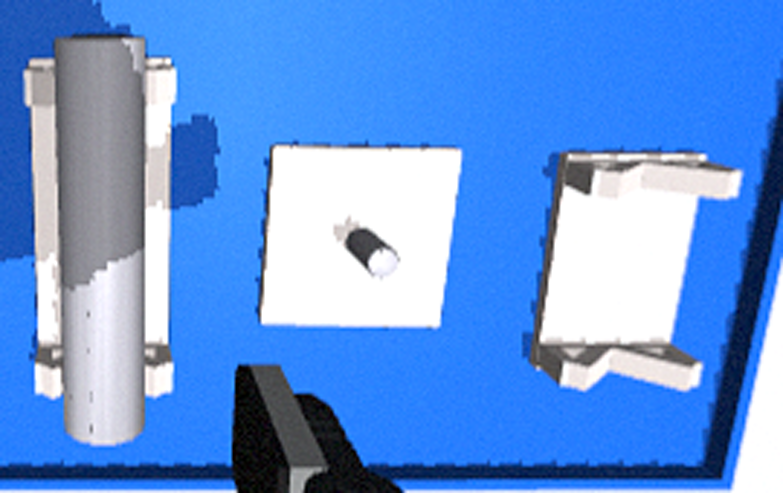

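```bash
python3 - <<'E'
from h import *
t=lambda L,z:world('w_p1',[((x+.5)/2.9-.5+290,(y+.5)/2.9-.5+115) for x,y in L],z)[:,:2]*1000
ex=np.array([np.sin(TY),-np.cos(TY)]);ey=np.array([np.cos(TY),np.sin(TY)])
f=lambda p:np.c_[p@ex,p@ey].round(1).tolist()
a=t([(100,37),(103,445)],.045);b=t([(25,67),(176,67),(172,395),(37,395)],.030)
print('sleeve',f(a),a.mean(0));print('saddle',f(b),f(b.mean(0)[None]),f(a.mean(0)[None]))
p=t([(273,145),(462,149),(440,328),(260,325)],.010);print('peg',p.mean(0),f(p),t([(382,262)],.036))
n=t([(598,168),(742,172),(698,388),(562,388)],.030)
print('narrow',n.mean(0),f(n))
n=t([(565,153),(706,153),(700,200)],.010);print(f(n))
print('placed', f(np.array([[487.,193.1]])))
E
```

```text
sleeve [[382.8, 276.1], [502.9, 276.9]] [485.18786996 192.88540594]
saddle [[391.8, 254.8], [391.8, 297.7], [493.6, 298.7], [493.6, 256.1]] [[442.7, 276.8]] [[442.9, 276.5]]
peg [505.3227102  273.61021072] [[417.5, 330.3], [418.8, 389.6], [478.9, 389.1], [477.8, 329.2]] [[504.92038457 273.30466237]]
narrow [528.27784736 354.06813062] [[421.0, 421.8], [422.3, 464.1], [491.3, 464.0], [491.3, 421.4]]
[[420.1, 422.1], [420.2, 466.3], [435.3, 467.2]]
placed [[444.6, 277.1]]
```

```bash
python3 - <<'E'
from h import *
grab((.4242,-.209),0,.078,.05)
put((.5285,.3549),TY,.0974,.046,up=.12)
arm.move_ptp([.5,.25,.26],rot(TY));snap('wrist','w_p2');print(T.get_time_s())
s=cv2.imread('pics/w_p2.png');cv2.imwrite('pics/c_p2.png',cv2.resize(cv2.convertScaleAbs(s[90:270,270:530],alpha=1.3),None,fx=3,fy=3,interpolation=cv2.INTER_CUBIC))
E
```

```text
hit False [ 0.4249 -0.209   0.0785]
width 0.02363352171281191
width up 0.02367580912821692 [-0.58  0.15 -1.45]
width 0.02335140925728823
hit True [0.53   0.3561 0.0989] [1.45 1.59 1.82]
t 18.4167
19.0083
```

View pics/c_p2.png

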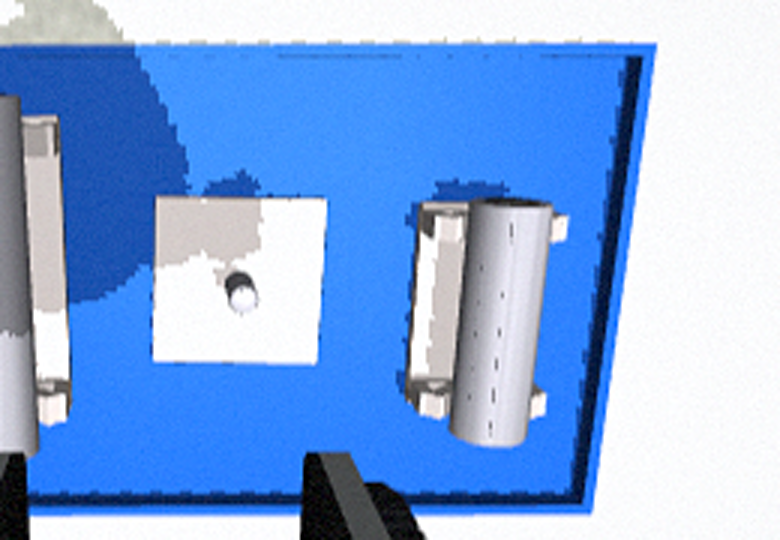

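```bash
python3 - <<'E'
from h import *
t=lambda L,z:world('w_p2',[((x+.5)/3-.5+270,(y+.5)/3-.5+90) for x,y in L],z)[:,:2]*1000
ex=np.array([np.sin(TY),-np.cos(TY)])
print('sleeve x',t([(513,200),(488,444)],.045)@ex,'saddle',t([(435,213),(565,213),(425,416),(540,416)],.030)@ex)
grab((.5413,-.346),np.radians(-20),.086,.064)
put((.5053,.274),TY,.096,.06,up=.12)
grab((.4348,-.047),np.radians(20),.093,.05)
put((.487,.109),TY,.103,.046,up=.12)
arm.move_ptp([.48,.22,.30],rot(TY));snap('wrist','w_p3');print(T.get_time_s())
arm.move_ptp([.5,-.2,.36],rot(np.pi/2));snap('wrist','w_p4');snap('side','s_p4')
s=cv2.imread('pics/w_p3.png');cv2.imwrite('pics/c_p3.png',cv2.resize(cv2.convertScaleAbs(s[80:280,150:500],alpha=1.3),None,fx=2.2,fy=2.2,interpolation=cv2.INTER_CUBIC))
s=cv2.imread('pics/s_p4.png');cv2.imwrite('pics/c_s4.png',cv2.resize(cv2.convertScaleAbs(s[130:230,235:345],alpha=1.3),None,fx=5,fy=5,interpolation=cv2.INTER_CUBIC))
E
```

```text
sleeve x [414.4981046  495.33960428] saddle [420.73315831 420.83260675 491.22404897 491.28972588]
hit False [ 0.542  -0.3462  0.0867]
width 0.038518256629917355
width up 0.03828914259622238 [ 0.35  0.61 -1.47]
width 0.03822734481480988
hit True [0.5072 0.2747 0.0983] [-0.21 -0.55  5.03]
t 27.3667
hit False [ 0.4355 -0.0468  0.0934]
width 0.02150026224066973
width up 0.021724518878565552 [-0.17 -0.32 -1.6 ]
width 0.021500307517289964
hit True [0.4887 0.109  0.1045] [-1.03  0.02  3.81]
t 33.2917
33.9417
```

View pics/c_p3.png

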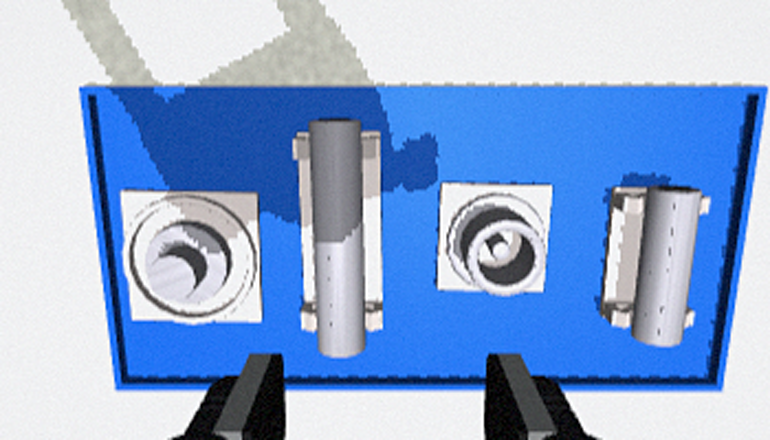

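View pics/c_s4.png

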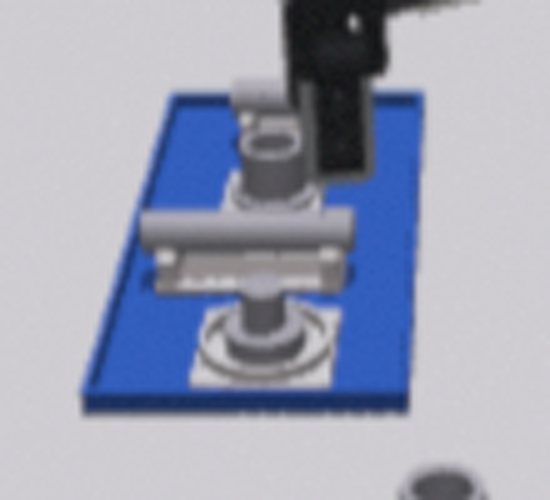

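View pics/w_p4.png

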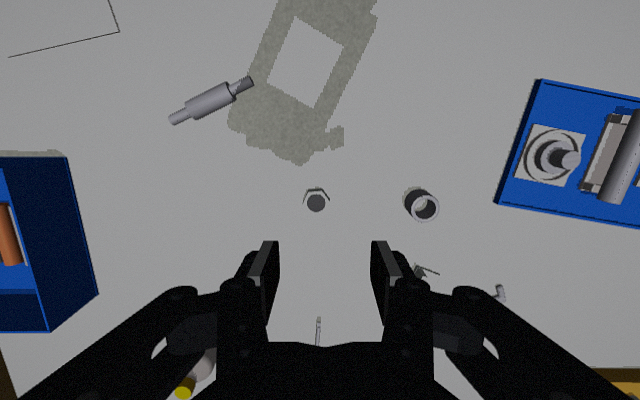

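```bash
python3 - <<'E'
from h import *
P=cloud('w_p3')
m=lambda x,y:np.median(P[int(y/2.2+80)-2:int(y/2.2+80)+3,int(x/2.2+150)-2:int(x/2.2+150)+3].reshape(-1,3),0).round(4)
for n,L in dict(long=[(336,150),(340,330)],short=[(672,205),(660,325)],flange=[(458,255),(480,205)],bushtop=[(475,260),(535,260)],knobtop=[(165,265),(185,282)],base=[(450,275),(540,195)]).items(): print(n,[m(*p) for p in L])
ey=np.array([np.cos(TY),np.sin(TY)])
w=lambda p,z:world('w_p3',[(x/2.2+150,y/2.2+80) for x,y in p],z)[:,:2]@ey*1000
print('short axis y',w([(672,205),(662,325)],.045),'cradle y',w([(613,205),(710,205),(602,318),(694,318)],.030))
hand_in()
E
```

```text
long [array([0.4396, 0.2016, 0.0441]), array([0.5304, 0.1855, 0.0442])]
short [array([0.4951, 0.3576, 0.0434]), array([0.5559, 0.3479, 0.0437])]
flange [array([0.5084, 0.2536, 0.0155]), array([0.4844, 0.2689, 0.0152])]
bushtop [array([0.506 , 0.2586, 0.0447]), array([0.5108, 0.2889, 0.0441])]
knobtop [array([0.4797, 0.1081, 0.0469]), array([0.4903, 0.1155, 0.0471])]
base [array([0.5218, 0.2471, 0.009 ]), array([0.4855, 0.3016, 0.0093])]
short axis y [440.24097961 442.46382825] cradle y [416.83278987 465.94167516 416.70995866 465.57627624]
the job is handed in; nothing more can be done
```

The valve kit is made up in the blue tray and handed in. I placed the parts in the order asked: long sleeve, short sleeve, flanged bush, end cap. All four were in place at about 33 s of the 106 s allowed.

**Last checks from the wrist camera:**
- **Long sleeve:** level in the wide cradle, with its top at 44 mm at both ends (45 mm expected). It is centred to about 0.2 mm.
- **Short sleeve:** level in the narrow cradle, with its top at 43.5 mm at both ends. It is about 1 mm off centre along its axis.
- **Flanged bush:** flange down over the peg and level. The flange top is at about 15 mm and the bush top at about 44–45 mm (16 and 46 mm expected).
- **End cap:** knob up inside the well rim. The knob top is level at 47 mm (48 mm expected).
- **Left on the bench:** the stepped shaft and plain collar look untouched.

**Small disagreements:**
- Depth readings came out about 1 mm low throughout. The tray base also read low, so I put this down to camera bias.
- The gripper read about 2 mm under the true diameters while holding parts.
- My rough check of the short sleeve's sideways position read 1–2 mm apart between its two ends. That is about as fine as I could read the picture.

No check failed.

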